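# Stack two loudspeaker motors on their yokes

## Robot

A 6-joint arm with a two-finger parallel gripper is mounted at the origin on the work surface. World frame = base frame: x ahead of the robot, y to its left, z up, the work surface at z = 0. Lengths are in m, angles in rad, forces in N, time in s.
With the tool pointing down it reaches from about 0.35 to 0.85 m from the base axis. Payload 8.1 kg.
Tool frame: the origin (TCP) lies midway between the tips of the shut fingers; the grasp point (between the pads) lies robot.grip_depth behind it (robot.grip_depth is the distance from the TCP to the grasp point, in m); z points along the fingers, y is the line along which they close (so a half turn about z gives the same grasp; the last joint's range is limited). The gripper opens to 93 mm and grips with 3 to 60 N. Pads are 15 mm wide; open, the fingers measure 128 mm over their backs; the gripper's body (75 mm by 188 mm) begins 65 mm behind the grasp point.
Start: joints at [-1.425, 0.13, 1.488, -0, 1.523, -0.085], TCP at [0.137, -0.584, 0.219] pointing down, gripper open.
Joint ranges: [-2.96, 2.96], [-0.89, 2.26], [0.02, 2.5], [-1.34, 4.48], [0, 2.73], [-2.66, 2.66]. Speed limits (rad/s): [2.39, 2.39, 2.79, 3.14, 3.14, 3.14].

## Interface

Orientations are given as a rotation vector (axis times angle).
In Python, from plant import robot gives the robot as it stands.
- The arm moves only by the tool carry_out, never from a script. Its argument "rows" is a list of rows, each a list of 6 numbers: the shift along the tool's x, y, z in m, then the turn, a rotation vector about the tool's x, y, z in degrees. A call has 1 to 12 rows; each row is the pose to reach, as a shift and turn from the pose commanded when the call began, along the tool's axes at that moment; what a row does not reach only later rows make up. A row lasts 1/8 s, in which the tool goes at most 62.5 mm and 10.7 degrees, less where a joint would pass 70% of its speed; a pose out of reach is approached as far as the arm can. A call with a gripper value outside its range is refused whole. "jaw" is the closure in counts, from 0 (fully open) to 255 (shut), set as the call begins (left out, the last holds). The fingers move at their own pace and stop on an object; "force" is the grip in N (left out, the last holds). Time passes only in rows, so rows that repeat a pose let the fingers close. It gives the time, the measured TCP pose, the force, the opening and the grip force at its end, in the units of the state.
- robot.read_state(): the state, without advancing time (a new reading comes with each control period).
- robot.read_camera(name): name is "side" or "top" or "wrist"; returns the picture (400x640x3 uint8, red, green, blue); there is no depth.
- robot.camera_model(name): a dict with "fx", "fy", "cx", "cy" (pixels), "R" (3x3) and "t" (3): a world point X has camera coordinates R X + t; the wrist camera has in their place "mount" (4x4, takes a point from camera to tool coordinates, whose origin is the TCP and whose axes are the flange's). Camera axes: x right, y down, z forward; pixel columns grow to the right and rows downward; lengths in m; the calibration is good to about 2 mm. A picture is of the moment at which its call begins: read the wrist's pose just before it. camera_model takes no time and is no camera call.
- robot.close_job(): hands the job in; it is judged then, once.
Trained networks look in the newest picture that a camera, given by its name, has taken for a name from the list of things; names that differ only in an ending like _2 or _b are one class to them, and where a whole thing is asked for, a point or a joint stands for the part that bears it (a point fixed in the world has none). Each returns a list of dicts, best first, with "conf" (0 to 1); they miss things now and then, are a little off and sometimes report something else, mostly with a low value. They report only what shows in the picture. A call takes as long as a camera call. They do not tell look-alikes from the thing itself.
- robot.outline_of(camera, target): "pixels" (400x640 bool, what is visible of it) and "pixel" ([column, row] in pixels, amid what is visible of it).
The state is a dict: "t": time; "q": joint angles; "dq": joint speeds; "joint_torque": joint torques, N m; "tool_pos": TCP position; "orientation": TCP orientation; "force": force on the tool from outside, world axes, zero at the start; "wrist_torque": the same for the moment, N m; "opening": finger opening in m; "gripper_force": force on a finger pad.
Only numpy, scipy, OpenCV 4.12 (cv2) and the standard library are available. Lean on these libraries where they do the work, as an engineer would, in place of code of your own. Each camera call takes 0.05 s, during which the arm holds its last target. There are 200 camera calls.

## Task

Put together the two loudspeaker motors on the bench: over the pole of the large yoke lower the large ring magnet and then the large square steel plate on top of it; over the pole of the small yoke the small ring magnet and then the small square plate. Every part must lie flat and fully down round its pole, let go; leave the bottle, the tape roll and the screwdriver where they are.

Things in the scene. Friction and masses are not known exactly. Their poses are not given: they have to be found in the camera images.
- yoke_large_seat (a point): Large yoke, fixed to the bench: a brown round holder (diameter 90 mm, 10 mm high) carrying a bright steel disc (diameter 62 mm, 8 mm thick) with an upright steel pole in the middle, diameter 24 mm, rising 34 mm above the disc; the pole's last 6 mm taper to 14 mm diameter. This point is on the pole's axis at the height of the disc's upper face, where the magnet is to lie (18 mm above the bench). z is up.
- yoke_small_seat (a point): Small yoke, fixed to the bench: the same brown round holder (diameter 90 mm, 10 mm high) with a steel disc of diameter 48 mm, 8 mm thick, and a thinner pole, diameter 14 mm, rising 28 mm above the disc; its last 6 mm taper to 6 mm diameter. This point is on the pole's axis at the height of the disc's upper face, where the magnet is to lie (18 mm above the bench). z is up.
- magnet_large_mid (a point): Large ring magnet, a near-black round ferrite ring, not magnetised, lying flat on the bench: outer diameter 58 mm, hole 34 mm, 16 mm thick, about 0.14 kg. This is its centre, half-way up; z is its axis (up at the start).
- plate_large_mid (a point): Large square top plate of bright steel, lying flat on the bench: 52 x 52 mm, 10 mm thick, round hole of 29 mm in the middle, about 0.16 kg. This is its centre, half-way up; x and y run square to its sides, z is up.
- magnet_small_mid (a point): Small ring magnet, a near-black round ferrite ring, not magnetised, lying flat on the bench: outer diameter 44 mm, hole 24 mm, 12 mm thick, about 0.065 kg. This is its centre, half-way up; z is its axis (up at the start).
- plate_small_mid (a point): Small square top plate of bright steel, lying flat on the bench: 38 x 38 mm, 8 mm thick, round hole of 19 mm in the middle, about 0.075 kg. This is its centre, half-way up; x and y run square to its sides, z is up.
- bottle: Bystander: amber bottle with a white cap, diameter 40 mm, 85 mm high, standing at the left. Origin at the centre of its underside.
- tape: Bystander: roll of tan masking tape, outer diameter 66 mm, wide hole of 52 mm, 19 mm high, lying flat at the right. Origin at the centre of its underside.
- driver: Bystander: screwdriver 170 mm long, lying across at the far side of the work area. Its x axis runs from handle to tip.
Things that resemble listed ones, but are neither listed nor needed, are in the scene too. Leave any orange or pink look-alike of the part that bears plate_large_mid alone.

How it is judged:
By the outcome, as a careful person would: the job done as asked, in the order asked, and still so for the second after the job is handed in, with the robot touching nothing.
It also fails if it takes over 104 s, if anything falls off the work surface, if the arm or the gripper's body presses on something with over 40 N, if the wrist force passes 120 N, or if a joint passes its speed limit or range.

## Working session

There is one attempt and no reset: what is moved stays moved. The work goes in short steps, Python scripts to look and compute and a tool call to move; the robot and the scene stay as the last step left them, time stands still between calls to the robot, and variables do not carry over. Pictures are saved under pics/ and viewed, at most 14 in all, crops included, and the job is handed in when it is done.

Besides the shell and the picture viewer there is one more tool, called after "Request:" by a JSON object that holds its "name" and its "arguments", one argument or row to a line. carry_out: Moves the arm, as the interface text tells. Its arguments: {"type":"object","properties":{"rows":{"type":"array"},"jaw":{"type":"number"},"force":{"type":"number"}},"required":["rows"]}

```bash
mkdir -p pics; ls; cat > h.py <<'E'
import numpy as np,cv2
from plant import robot
from scipy.spatial.transform import Rotation as Ro
def ray(cam,px,z):
    m=robot.camera_model(cam)
    d=np.array([(px[0]-m['cx'])/m['fx'],(px[1]-m['cy'])/m['fy'],1.])
    if 'mount' in m:
        s=robot.read_state();M=np.array(m['mount']);R=Ro.from_rotvec(s['orientation']).as_matrix()
        o=R@M[:3,3]+s['tool_pos'];d=R@M[:3,:3]@d
    else:
        R=np.array(m['R']);o=-R.T@np.array(m['t']);d=R.T@d
    return o+d*(z-o[2])/d[2]
def save(cam,name):
    im=robot.read_camera(cam);cv2.imwrite('pics/'+name+'.png',im[:,:,::-1].copy());return im
E
python3 - <<'E'
from h import *
s=robot.read_state();print(s['tool_pos'],s['orientation'],s['opening'],robot.grip_depth,s['t'])
print(Ro.from_rotvec(s['orientation']).as_matrix().round(3))
for c in ['top','side']:
    m=robot.camera_model(c);print(c,-np.array(m['R']).T@np.array(m['t']),m['fx'])
print(robot.camera_model('wrist'))
Z=dict(yoke_large_seat=.018,yoke_small_seat=.018,magnet_large_mid=.016,plate_large_mid=.01,magnet_small_mid=.012,plate_small_mid=.008,bottle=.085,tape=.019,driver=.02)
for cam in ['top','side']:
    save(cam,cam+'0')
    for n,z in Z.items():
        for r in robot.outline_of(cam,n)[:4]:
            p=r['pixel'];print(cam,n,round(r['conf'],2),np.round(p),r['pixels'].sum(),ray(cam,p,z)[:2].round(3))
E
```

```text
pics
[ 0.13720813 -0.58351203  0.21759168] [-3.11886975e+00 -3.61475384e-01  2.92469797e-05] 0.09293805198312136 0.0188 0.0
[[ 0.973  0.229 -0.   ]
 [ 0.229 -0.973  0.002]
 [ 0.    -0.002 -1.   ]]
top [ 0.402034   -0.01671659  1.11033474] 453.8211456584853
side [-0.0759191   0.71551896  0.60934041] 364.8201144492209
{'fx': 289.8826285822854, 'fy': 289.8826285822854, 'cx': 322.93507979544586, 'cy': 199.50989650428355, 'mount': array([[ 6.82001351e-04, -9.70874036e-01, -2.39589527e-01,
         6.52801736e-02],
       [ 9.99998963e-01,  9.65954186e-04, -1.06773947e-03,
        -6.66735206e-04],
       [ 1.26807304e-03, -2.39588550e-01,  9.70873688e-01,
        -1.65159847e-01],
       [ 0.00000000e+00,  0.00000000e+00,  0.00000000e+00,
         1.00000000e+00]])}
top yoke_large_seat 0.59 [312. 258.] 1115 [0.443 0.04 ]
top yoke_large_seat 0.23 [217. 250.] 376 [0.46 0.27]
top yoke_small_seat 0.56 [329. 177.] 1090 [0.641 0.002]
top yoke_small_seat 0.43 [253. 181.] 165 [0.63 0.19]
top magnet_large_mid 0.69 [453. 246.] 300 [ 0.476 -0.295]
top plate_large_mid 0.82 [218. 246.] 359 [0.468 0.27
[... 478 characters left out ...]
ide yoke_large_seat 0.29 [402. 170.] 190 [ 0.525 -0.43 ]
side yoke_small_seat 0.88 [300. 203.] 374 [0.632 0.01 ]
side magnet_large_mid 0.72 [388. 191.] 159 [ 0.475 -0.258]
side magnet_large_mid 0.15 [278. 268.] 331 [0.456 0.266]
side plate_large_mid 0.72 [254. 301.] 424 [0.416 0.371]
side plate_large_mid 0.62 [316. 291.] 492 [0.338 0.256]
side plate_large_mid 0.6 [278. 270.] 368 [0.454 0.267]
side magnet_small_mid 0.51 [344. 186.] 75 [ 0.608 -0.185]
side plate_small_mid 0.57 [255. 230.] 122 [0.631 0.196]
side bottle 0.77 [201. 270.] 464 [0.508 0.436]
side tape 0.57 [404. 172.] 139 [ 0.514 -0.423]
side driver 0.45 [271. 181.] 139 [ 0.812 -0.027]
side driver 0.2 [387. 192.] 144 [ 0.473 -0.244]
```

```bash
python3 - <<'E'
import cv2
a=cv2.imread('pics/top0.png')
cv2.imwrite('pics/top0c.png',cv2.resize(a[80:330,140:540],(800,500),interpolation=cv2.INTER_CUBIC))
E
```

```text
(no output)
```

View pics/top0c.png

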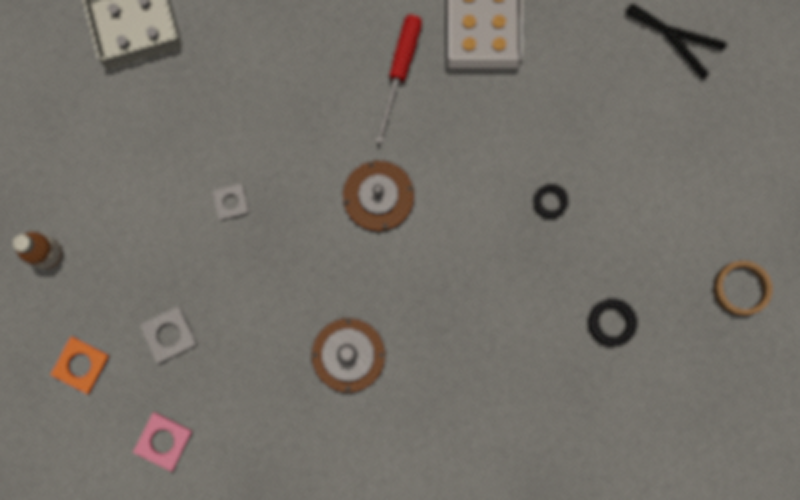

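Candidates in the top image:
- **Large plate:** grey (223,247), orange (180,263) or pink (221,300). I choose grey, since the description says bright steel.
- **Small plate:** only (255,180).
- **Large magnet:** black ring (446,241). The tape roll at (511,224) is tan, so it's ruled out.
- **Small magnet:** (415,180).
- **Yokes:** large (314,257), small (329,178).

I'll check these in one close crop.

```bash
cat >> h.py <<'E'
def shift(xyz,yaw=None):
    "tool-frame shift (mm) and z turn (deg) to TCP xyz; yaw=angle of tool x in world, deg; straightens tilt"
    s=robot.read_state();R=Ro.from_rotvec(s['orientation']).as_matrix()
    y0=np.degrees(np.arctan2(R[1,0],R[0,0]))
    if yaw is None: yaw=y0
    c,n=np.cos(np.radians(yaw)),np.sin(np.radians(yaw))
    Rt=np.array([[c,n,0],[n,-c,0],[0,0,-1.]])
    print('shift mm',(R.T@(np.array(xyz)-s['tool_pos'])*1000).round(1),'turn',Ro.from_matrix(R.T@Rt).as_rotvec(degrees=True).round(2),'yaw0',y0.round(2),'t',round(s['t'],2))
E
python3 - <<'E'
from h import *
a=cv2.imread('pics/side0.png')
cv2.imwrite('pics/side0c.png',cv2.resize(a[150:340,190:430],(760,600),interpolation=cv2.INTER_CUBIC))
shift([.476-.065,-.285,.12],0)
E
```

```text
shift mm [ 334.9 -228.5   98.6] turn [-0.    0.   13.22] yaw0 13.22 t 1.0
```

View pics/side0c.png

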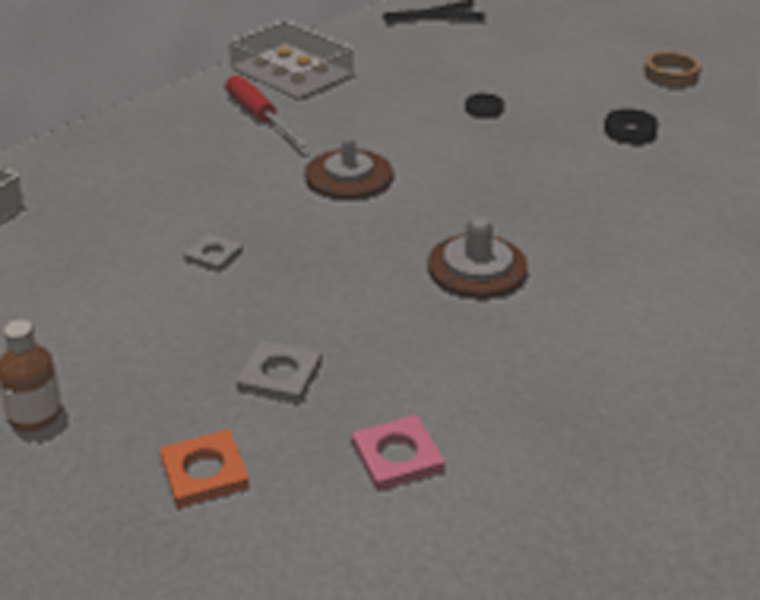

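The side crop matches the list: the bright steel large plate is at crop (280,370), orange is at (203,465) and pink at (398,452). The rings are at (632,127) and (485,105). Next I move to hover over the large magnet.

Request:
{"name": "carry_out", "arguments": {
  "rows": [
    [0.05, -0.034, 0.015, 0, 0, 2],
    [0.1, -0.068, 0.03, 0, 0, 5],
    [0.15, -0.1, 0.045, 0, 0, 8],
    [0.2, -0.136, 0.06, 0, 0, 11],
    [0.25, -0.17, 0.074, 0, 0, 13.2],
    [0.3, -0.205, 0.088, 0, 0, 13.2],
    [0.335, -0.2285, 0.0986, 0, 0, 13.2],
    [0.335, -0.2285, 0.0986, 0, 0, 13.2],
    [0.335, -0.2285, 0.0986, 0, 0, 13.2],
    [0.335, -0.2285, 0.0986, 0, 0, 13.2]
  ],
  "jaw": 0,
  "force": 20
}}

```text
t: 2.25
tool_pos: [0.4107, -0.2862, 0.1206]
orientation: [3.141, -0.002, 0.001]
force: [0.2, 0.4, 0.2]
opening: 0.0928
gripper_force: 0.0
```

```bash
cat >> h.py <<'E'
def look(name,z,pic=None,box=None):
    "outline in wrist cam -> centre (outer contour on plane z), min-area rect angle"
    s=robot.read_state();im=robot.read_camera('wrist')
    if pic: cv2.imwrite('pics/'+pic+'.png',im[:,:,::-1].copy())
    for r in robot.outline_of('wrist',name)[:3]:
        m=r['pixels'].astype(np.uint8)
        cs,_=cv2.findContours(m,cv2.RETR_EXTERNAL,cv2.CHAIN_APPROX_NONE)
        c=max(cs,key=cv2.contourArea)[:,0]
        P=np.array([ray('wrist',p,z)[:2] for p in c],np.float32)
        cc,rad=cv2.minEnclosingCircle(P*1000);rc=cv2.minAreaRect(P*1000)
        print(name,round(r['conf'],2),'px',np.round(r['pixel']),'circ',np.round(cc,1),round(rad,1),'rect',np.round(rc[0],1),np.round(rc[1],1),round(rc[2],1),'colour',im[m>0].mean(0).round())
E
python3 - <<'E'
from h import *
s=robot.read_state();print(s['tool_pos'],s['orientation'],s['t'])
look('magnet_large_mid',.016,'w1')
look('magnet_large_mid',.016)
E
```

```text
[ 0.41072391 -0.28618803  0.12056509] [ 3.14081096e+00 -1.68059971e-03  7.42621299e-04] 2.25
magnet_large_mid 0.95 px [301. 109.] circ [ 486.8 -281.1] 29.0 rect [ 487.2 -280.9] [55.7 57.1] 44.7 colour [62. 60. 59.]
magnet_large_mid 0.64 px [326.  96.] circ [ 486.7 -281.3] 28.6 rect [ 487.2 -281.4] [55.6 55.9] 26.0 colour [59. 57. 56.]
```

View pics/w1.png

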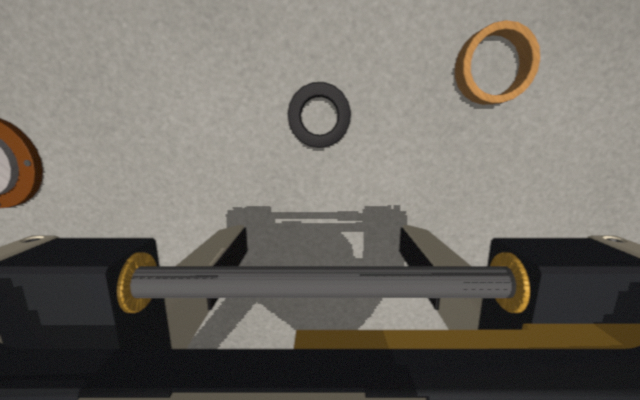

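The wrist view shows the large black ring at pixel (319,115), and the network's circle radius is 29.0 mm, which fits. Descending to grasp it.

Request:
{"name": "carry_out", "arguments": {
  "rows": [
    [0.05, -0.0035, 0.02, 0, 0, 0],
    [0.076, -0.0045, 0.06, 0, 0, 0],
    [0.076, -0.0045, 0.1, 0, 0, 0],
    [0.076, -0.0045, 0.113, 0, 0, 0],
    [0.076, -0.0045, 0.1165, 0, 0, 0],
    [0.076, -0.0045, 0.1165, 0, 0, 0],
    [0.076, -0.0045, 0.1165, 0, 0, 0]
  ]
}}

```text
t: 3.32
tool_pos: [0.4882, -0.2815, 0.0054]
orientation: [3.14, 0.0, 0.004]
force: [-0.5, -0.1, -0.2]
opening: 0.093
gripper_force: 0.0
```

Request:
{"name": "carry_out", "arguments": {
  "rows": [
    [0, 0, 0, 0, 0, 0],
    [0, 0, 0, 0, 0, 0],
    [0, 0, 0, 0, 0, 0],
    [0, 0, 0, 0, 0, 0],
    [0, 0, 0, 0, 0, 0],
    [0, 0, 0, 0, 0, 0],
    [0, 0, 0, 0, 0, 0],
    [0, 0, 0, 0, 0, 0]
  ],
  "jaw": 255,
  "force": 20
}}

```text
t: 4.32
tool_pos: [0.4871, -0.2806, 0.0036]
orientation: [3.141, 0.001, 0.0]
force: [-0.2, -1.5, 0.4]
opening: 0.0566
gripper_force: 20.0
```

Request:
{"name": "carry_out", "arguments": {
  "rows": [
    [0, 0, -0.02, 0, 0, 0],
    [0, 0, -0.06, 0, 0, 0],
    [-0.005, -0.03, -0.1, 0, 0, 0],
    [-0.02, -0.08, -0.13, 0, 0, 0],
    [-0.035, -0.13, -0.136, 0, 0, 0],
    [-0.05, -0.18, -0.136, 0, 0, 0],
    [-0.065, -0.23, -0.136, 0, 0, 0],
    [-0.08, -0.28, -0.136, 0, 0, 0],
    [-0.087, -0.321, -0.136, 0, 0, 0],
    [-0.087, -0.321, -0.136, 0, 0, 0],
    [-0.087, -0.321, -0.136, 0, 0, 0],
    [-0.087, -0.321, -0.136, 0, 0, 0]
  ]
}}

```text
t: 5.82
tool_pos: [0.4003, 0.0396, 0.1399]
orientation: [3.141, -0.001, 0.001]
force: [1.1, 0.6, -0.8]
opening: 0.0564
gripper_force: 20.0
```

```bash
python3 - <<'E'
from h import *
s=robot.read_state();print(s['tool_pos'],s['orientation'],s['t'],s['opening'])
tz=s['tool_pos'][2]
look('magnet_large_mid',tz+.012,'w2')
look('yoke_large_seat',.018)
E
```

```text
[0.40026937 0.03960668 0.13990463] [ 3.14138148e+00 -1.34113153e-03  5.10670226e-04] 5.825 0.05635867238088926
magnet_large_mid 0.8 px [323. 217.] circ [403.7  40.2] 29.3 rect [410.4  40.5] [55.9 44.7] 90.0 colour [38. 36. 36.]
yoke_large_seat 0.73 px [325. 148.] circ [445.1  36.7] 44.0 rect [445.4  37.2] [86.7 83.8] 87.8 colour [182. 151. 127.]
```

View pics/w2.png

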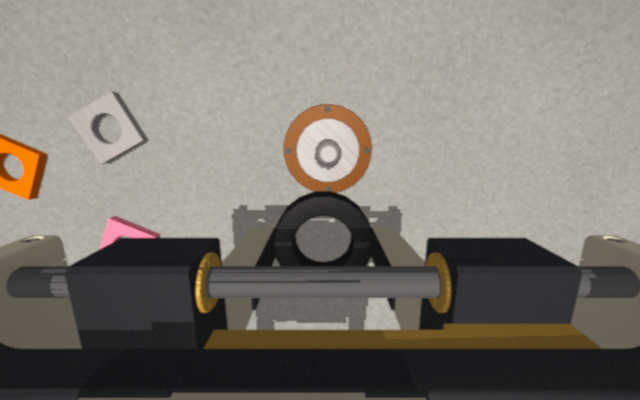

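```bash
cat >> h.py <<'E'
def fitc(P):
    A=np.c_[2*P,np.ones(len(P))];x=np.linalg.lstsq(A,(P**2).sum(1),rcond=None)[0]
    return x[:2],np.sqrt(x[2]+x[:2]@x[:2])
def holder(im,z=.01):
    "holder centre from its brown colour: outer rim on plane z"
    a=im.astype(int);m=((a[:,:,0]-a[:,:,2]>50)&(a[:,:,0]-a[:,:,1]>25)).astype(np.uint8);m[235:]=0
    n,l,st,ce=cv2.connectedComponentsWithStats(m);k=1+np.argmax(st[1:,4])
    cs,_=cv2.findContours((l==k).astype(np.uint8),cv2.RETR_EXTERNAL,cv2.CHAIN_APPROX_NONE)
    c=max(cs,key=cv2.contourArea)[:,0]
    return fitc(np.array([ray('wrist',p,z)[:2] for p in c])*1000)
E
python3 - <<'E'
from h import *
im=cv2.imread('pics/w2.png')[:,:,::-1]
print('holder',holder(im))
print('poletop',ray('wrist',[328,153],.052).round(4))
tz=robot.read_state()['tool_pos'][2]
# held magnet: upper arc of dark
g=im.max(2);P=[]
for c in range(285,362,4):
    col=g[185:240,c];r=185+np.argmax(col<75);P.append([c,r])
print(P[::4]);W=np.array([ray('wrist',p,tz+.012)[:2] for p in P])*1000
print('magnet arc',fitc(W),'tip',robot.read_state()['tool_pos'])
print('hole',ray('wrist',[323,241],tz+.004)[:2], 'proj TCP tip rows')
E
```

```text
holder (array([444.13722575,  36.5689891 ]), np.float64(43.216421699095626))
poletop [0.4441 0.0362 0.052 ]
[[285, np.int64(209)], [301, np.int64(197)], [317, np.int64(192)], [333, np.int64(192)], [349, np.int64(199)]]
magnet arc (array([405.78032553,  40.3805846 ]), np.float64(26.057537195212543)) tip [0.40008146 0.0397985  0.1395139 ]
hole [0.40003203 0.04045096] proj TCP tip rows
```

Request:
{"name": "carry_out", "arguments": {
  "rows": [
    [0.042, 0.004, 0, 0, 0, 0],
    [0.042, 0.004, 0.02, 0, 0, 0],
    [0.042, 0.004, 0.05, 0, 0, 0],
    [0.042, 0.004, 0.07, 0, 0, 0],
    [0.042, 0.004, 0.085, 0, 0, 0],
    [0.042, 0.004, 0.095, 0, 0, 0],
    [0.042, 0.004, 0.105, 0, 0, 0],
    [0.042, 0.004, 0.113, 0, 0, 0],
    [0.042, 0.004, 0.117, 0, 0, 0],
    [0.042, 0.004, 0.117, 0, 0, 0],
    [0.042, 0.004, 0.117, 0, 0, 0]
  ]
}}

```text
t: 7.4
tool_pos: [0.4423, 0.0365, 0.0229]
orientation: [-3.142, -0.001, -0.001]
force: [0.6, 0.6, -0.6]
opening: 0.0564
gripper_force: 20.0
```

Request:
{"name": "carry_out", "arguments": {
  "rows": [
    [0, 0, 0, 0, 0, 0],
    [0, 0, 0, 0, 0, 0],
    [0, 0, 0, 0, 0, 0],
    [0, 0, 0, 0, 0, 0],
    [0, 0, 0, 0, 0, 0]
  ],
  "jaw": 0
}}

```text
t: 8.02
tool_pos: [0.442, 0.0365, 0.0226]
orientation: [-3.142, -0.001, -0.0]
force: [0.3, 0.7, 0.1]
opening: 0.0928
gripper_force: 0.0
```

Request:
{"name": "carry_out", "arguments": {
  "rows": [
    [0, 0, -0.03, 0, 0, 0],
    [0, 0, -0.08, 0, 0, 0],
    [-0.005, -0.03, -0.117, 0, 0, 0],
    [-0.015, -0.08, -0.117, 0, 0, 0],
    [-0.025, -0.13, -0.117, 0, 0, 0],
    [-0.035, -0.18, -0.117, 0, 0, 0],
    [-0.045, -0.22, -0.117, 0, 0, 0],
    [-0.045, -0.23, -0.117, 0, 0, 0],
    [-0.045, -0.23, -0.117, 0, 0, 0],
    [-0.045, -0.23, -0.117, 0, 0, 0]
  ]
}}

```text
t: 9.28
tool_pos: [0.3972, 0.2654, 0.1394]
orientation: [3.141, -0.001, -0.0]
force: [0.1, 0.0, -0.5]
opening: 0.0924
gripper_force: 0.0
```

```bash
python3 - <<'E'
from h import *
print(robot.read_state()['tool_pos'],robot.read_state()['t'])
look('plate_large_mid',.010,'w3')
E
```

```text
[0.39722046 0.26538989 0.13941506] 9.275
plate_large_mid 0.91 px [341. 115.] circ [465.2 256.5] 35.3 rect [465.4 256.6] [52.5 52.2] 26.4 colour [194. 185. 180.]
plate_large_mid 0.78 px [326. 230.] circ [339.9 257.3] 35.9 rect [339.6 257.1] [52.4 54.7] 65.0 colour [160.  85. 101.]
plate_large_mid 0.59 px [219. 166.] circ [428.3 362.3] 36.8 rect [427.7 362.3] [53.8 54.2] 64.9 colour [233. 130.  12.]
```

View pics/w3.png

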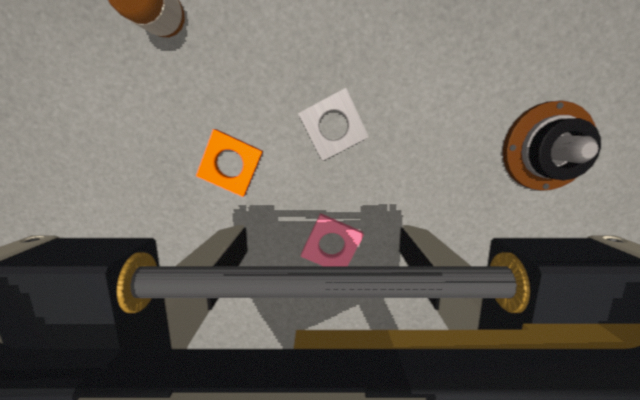

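The grey plate is at (333,124) and its centre is clear. Orange (230,163) and pink (331,240) stay untouched. The magnet sits round the large pole at (565,150). Next I grasp the grey plate at yaw 26.4°, with the jaw partly closed.

Request:
{"name": "carry_out", "arguments": {
  "rows": [
    [0.04, 0.005, 0, 0, 0, -10],
    [0.068, 0.009, 0.02, 0, 0, -20],
    [0.068, 0.009, 0.05, 0, 0, -26.4],
    [0.068, 0.009, 0.09, 0, 0, -26.4],
    [0.068, 0.009, 0.12, 0, 0, -26.4],
    [0.068, 0.009, 0.132, 0, 0, -26.4],
    [0.068, 0.009, 0.1355, 0, 0, -26.4],
    [0.068, 0.009, 0.1355, 0, 0, -26.4],
    [0.068, 0.009, 0.1355, 0, 0, -26.4]
  ],
  "jaw": 60
}}

```text
t: 10.5
tool_pos: [0.466, 0.258, 0.0055]
orientation: [-3.058, -0.718, -0.004]
force: [-0.6, 0.6, -0.9]
opening: 0.0712
gripper_force: 0.0
```

Request:
{"name": "carry_out", "arguments": {
  "rows": [
    [0, 0, 0, 0, 0, 0],
    [0, 0, 0, 0, 0, 0],
    [0, 0, 0, 0, 0, 0],
    [0, 0, 0, 0, 0, 0],
    [0, 0, 0, 0, 0, 0],
    [0, 0, 0, 0, 0, 0]
  ],
  "jaw": 255
}}

```text
t: 11.25
tool_pos: [0.4653, 0.2575, 0.0045]
orientation: [3.058, 0.718, 0.001]
force: [0.7, -2.0, 6.2]
opening: 0.0514
gripper_force: 20.0
```

Request:
{"name": "carry_out", "arguments": {
  "rows": [
    [0, 0, -0.02, 0, 0, 0],
    [0, 0, -0.07, 0, 0, 0],
    [-0.015, 0.02, -0.11, 0, 0, 0],
    [-0.045, 0.055, -0.135, 0, 0, 0],
    [-0.08, 0.095, -0.135, 0, 0, 0],
    [-0.115, 0.135, -0.135, 0, 0, 0],
    [-0.15, 0.175, -0.135, 0, 0, 0],
    [-0.162, 0.189, -0.135, 0, 0, 0],
    [-0.162, 0.189, -0.135, 0, 0, 0],
    [-0.162, 0.189, -0.135, 0, 0, 0],
    [-0.162, 0.189, -0.135, 0, 0, 0]
  ]
}}

```text
t: 12.62
tool_pos: [0.404, 0.0171, 0.1388]
orientation: [-3.057, -0.72, 0.001]
force: [0.3, -0.2, -0.7]
opening: 0.0513
gripper_force: 20.0
```

```bash
python3 - <<'E'
from h import *
print(robot.read_state()['tool_pos'],robot.read_state()['t'],robot.read_state()['opening'])
look('plate_large_mid',robot.read_state()['tool_pos'][2]+.006,'w4')
look('magnet_large_mid',.034)
print('holder',holder(cv2.imread('pics/w4.png')[:,:,::-1]))
E
```

```text
[0.4039743  0.01708663 0.1388423 ] 12.625 0.05129702298728321
plate_large_mid 0.8 px [ 74. 149.] circ [395.6 159.1] 20.4 rect [395.7 158.9] [29.9 31.1] 66.2 colour [224. 130. 156.]
plate_large_mid 0.79 px [19. 21.] circ [438.3 202.7] 15.0 rect [440.  206.3] [13.7 29.8] 64.2 colour [185.  90.   7.]
plate_large_mid 0.77 px [317. 218.] circ [409.2  21.2] 32.2 rect [409.3  21.2] [42.9 52.1] 27.7 colour [142. 136. 132.]
magnet_large_mid 0.78 px [327. 166.] circ [442.7  37.5] 28.8 rect [442.8  37.4] [56.9 56. ] 0.8 colour [64. 59. 58.]
holder (array([444.39019002,  35.72749717]), np.float64(43.45766816862997))
```

View pics/w4.png

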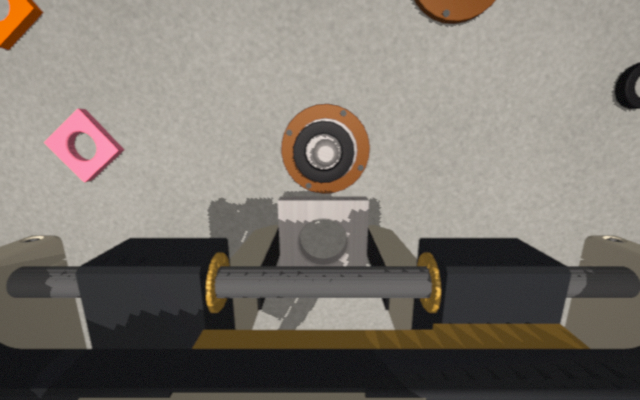

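```bash
cat >> h.py <<'E'
def tool(px,z):
    s=robot.read_state();R=Ro.from_rotvec(s['orientation']).as_matrix()
    return (R.T@(ray('wrist',px,z)-s['tool_pos'])*1000).round(1)
E
python3 - <<'E'
from h import *
zt=robot.read_state()['tool_pos'][2]+.0055
print('far edge',tool([324,196.5],zt),'L/R edge',tool([279,199],zt),tool([369,199],zt),'hole top',tool([324,219],zt),'hole L/R',tool([300,240],zt),tool([348,240],zt))
print('pole',tool([325,153],.052),ray('wrist',[325,153],.052))
im=cv2.imread('pics/w4.png');cv2.imwrite('pics/w4c.png',cv2.resize(im[95:275,230:420],(760,600),interpolation=cv2.INTER_CUBIC)[:,:])
E
```

```text
far edge [27.9 -0.3 -5.5] L/R edge [ 26.4 -25.9  -5.5] [26.4 25.2 -5.5] hole top [14.5 -0.3 -5.5] hole L/R [  1.6 -14.4  -5.5] [ 1.6 13.8 -5.5]
pole [44.6  0.7 86.9] [0.4441596  0.03599508 0.052     ]
```

View pics/w4c.png

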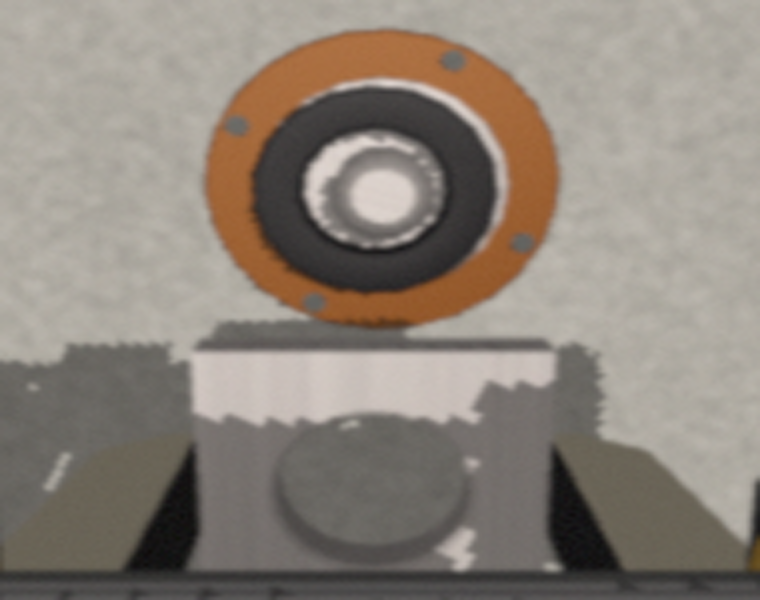

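Request:
{"name": "carry_out", "arguments": {
  "rows": [
    [0.0442, 0.0012, 0, 0, 0, 0],
    [0.0442, 0.0012, 0.03, 0, 0, 0],
    [0.0442, 0.0012, 0.06, 0, 0, 0],
    [0.0442, 0.0012, 0.073, 0, 0, 0],
    [0.0442, 0.0012, 0.08, 0, 0, 0],
    [0.0442, 0.0012, 0.084, 0, 0, 0],
    [0.0442, 0.0012, 0.088, 0, 0, 0],
    [0.0442, 0.0012, 0.088, 0, 0, 0],
    [0.0442, 0.0012, 0.088, 0, 0, 0]
  ]
}}

```text
t: 13.95
tool_pos: [0.4444, 0.0347, 0.0515]
orientation: [3.058, 0.718, 0.001]
force: [0.6, 0.0, -2.3]
opening: 0.0517
gripper_force: 20.0
```

Request:
{"name": "carry_out", "arguments": {
  "rows": [
    [0, 0, 0.004, 0, 0, 0],
    [0, 0, 0.008, 0, 0, 0],
    [0, 0, 0.011, 0, 0, 0],
    [0, 0, 0.011, 0, 0, 0],
    [0, 0, 0.011, 0, 0, 0]
  ]
}}

```text
t: 14.58
tool_pos: [0.4441, 0.0348, 0.0401]
orientation: [-3.058, -0.718, 0.0]
force: [-0.7, -0.3, -1.5]
opening: 0.0519
gripper_force: 20.0
```

Request:
{"name": "carry_out", "arguments": {
  "rows": [
    [0, 0, 0.001, 0, 0, 0],
    [0, 0, 0.0015, 0, 0, 0],
    [0, 0, 0.0015, 0, 0, 0]
  ]
}}

```text
t: 14.95
tool_pos: [0.444, 0.0348, 0.0385]
orientation: [-3.058, -0.718, -0.0]
force: [-0.9, 0.3, -1.3]
opening: 0.0516
gripper_force: 20.0
```

Request:
{"name": "carry_out", "arguments": {
  "rows": [
    [0, 0, 0, 0, 0, 0],
    [0, 0, 0, 0, 0, 0],
    [0, 0, 0, 0, 0, 0],
    [0, 0, 0, 0, 0, 0]
  ],
  "jaw": 30
}}

```text
t: 15.45
tool_pos: [0.4442, 0.0348, 0.0386]
orientation: [3.058, 0.718, 0.0]
force: [-0.1, 0.6, 0.1]
opening: 0.0812
gripper_force: 0.0
```

Request:
{"name": "carry_out", "arguments": {
  "rows": [
    [0, 0, -0.03, 0, 0, 0],
    [0, 0, -0.07, 0, 0, 8],
    [-0.03, 0, -0.1, 0, 0, 16],
    [-0.045, 0, -0.1, 0, 0, 26.4],
    [-0.045, 0, -0.1, 0, 0, 26.4],
    [-0.045, 0, -0.1, 0, 0, 26.4],
    [-0.045, 0, -0.1, 0, 0, 26.4]
  ]
}}

```text
t: 16.32
tool_pos: [0.4038, 0.015, 0.1381]
orientation: [-3.141, -0.005, 0.002]
force: [0.1, 0.4, -0.0]
opening: 0.0823
gripper_force: 0.0
```

```bash
python3 - <<'E'
from h import *
print(robot.read_state()['orientation'],robot.read_state()['t'])
im=save('wrist','w5')[:,:,::-1]
cv2.imwrite('pics/w5c.png',cv2.resize(im[95:275,230:420],(760,600),interpolation=cv2.INTER_CUBIC))
look('plate_large_mid',.044)
look('magnet_small_mid',.012)
shift([.644-.065,-.22,.12],0)
E
```

```text
[-3.14138078e+00 -4.70328615e-03  1.53948076e-03] 16.325
plate_large_mid 0.98 px [287. 164.] circ [443.   35.7] 35.9 rect [443.  36.] [52.7 52.8] 26.7 colour [192. 182. 177.]
plate_large_mid 0.96 px [102. 230.] circ [368.4 221.2] 24.8 rect [375.9 221.2] [19.  49.5] 0.2 colour [197. 109. 130.]
plate_large_mid 0.61 px [  8. 171.] circ [426.7 304.1] 26.2 rect [425.2 298.2] [19.  52.1] 75.1 colour [173.  83.   6.]
shift mm [175.  235.1  18.2] turn [-0.    0.03  0.07] yaw0 0.07 t 16.57
```

View pics/w5c.png

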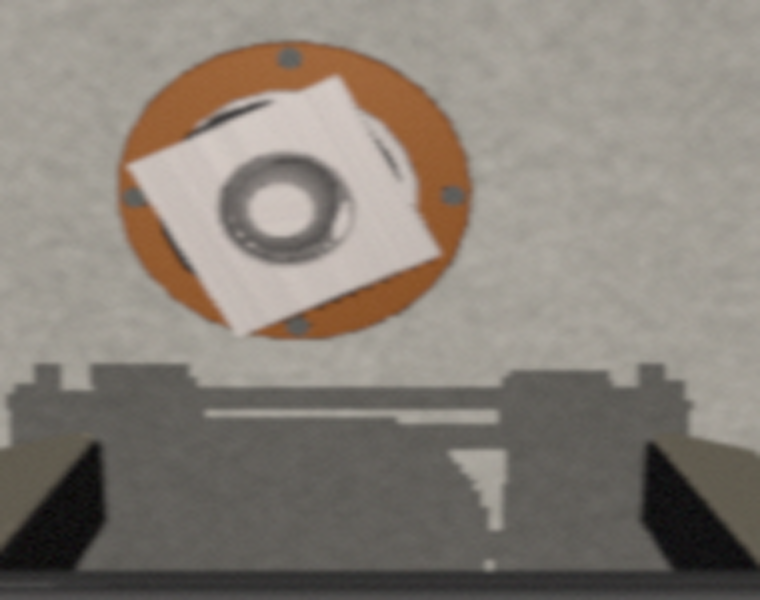

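The large plate lies flat round the pole at crop (283,208). On to the small magnet.

Request:
{"name": "carry_out", "arguments": {
  "rows": [
    [0.035, 0.047, 0, 0, 0, 0],
    [0.07, 0.094, 0, 0, 0, 0],
    [0.105, 0.141, 0.005, 0, 0, 0],
    [0.14, 0.188, 0.01, 0, 0, 0],
    [0.175, 0.235, 0.018, 0, 0, 0],
    [0.175, 0.235, 0.018, 0, 0, 0],
    [0.175, 0.235, 0.018, 0, 0, 0],
    [0.175, 0.235, 0.018, 0, 0, 0]
  ],
  "jaw": 60
}}

```text
t: 17.58
tool_pos: [0.5788, -0.2192, 0.1214]
orientation: [3.141, 0.002, 0.002]
force: [0.4, 0.9, 0.8]
opening: 0.0708
gripper_force: 0.0
```

```bash
python3 - <<'E'
from h import *
look('magnet_small_mid',.012)
s=robot.read_state();print(s['tool_pos'],s['t'])
im=save('wrist','w6');g=im.max(2)
m=((g<90)).astype(np.uint8);m[215:]=0
n,l,st,ce=cv2.connectedComponentsWithStats(m)
for k in range(1,n):
    if st[k,4]>150:
        cs,_=cv2.findContours((l==k).astype(np.uint8),cv2.RETR_EXTERNAL,cv2.CHAIN_APPROX_NONE)
        print(st[k],ce[k].round(),fitc(np.array([ray('wrist',p,.012)[:2] for p in cs[0][:,0]])*1000))
E
```

```text
magnet_small_mid 0.73 px [301. 130.] circ [ 636.2 -210.4] 21.6 rect [ 636.6 -210.1] [41.7 41. ] 0.7 colour [61. 59. 58.]
[ 0.57900565 -0.21932553  0.12180174] 17.675
[103  86  38  91 419] [130. 134.] (array([640.605384  ,  -5.35601785]), np.float64(42.34687742436973))
[ 94 111  19  47 193] [106. 137.] (array([639.96015241,   1.01243485]), np.float64(22.603192221576))
[ 292  114   46   47 1167] [315. 137.] (array([ 635.95560157, -211.00322221]), np.float64(20.65314286039613))
[ 60 125  27  15 267] [ 75. 133.] (array([638.50409545,  12.22225106]), np.float64(8.935769836967609))
```

Request:
{"name": "carry_out", "arguments": {
  "rows": [
    [0.045, -0.006, 0.02, 0, 0, 0],
    [0.057, -0.0086, 0.06, 0, 0, 0],
    [0.057, -0.0086, 0.1, 0, 0, 0],
    [0.057, -0.0086, 0.113, 0, 0, 0],
    [0.057, -0.0086, 0.1165, 0, 0, 0],
    [0.057, -0.0086, 0.1165, 0, 0, 0],
    [0.057, -0.0086, 0.1165, 0, 0, 0]
  ]
}}

```text
t: 18.6
tool_pos: [0.6372, -0.2122, 0.0063]
orientation: [3.14, 0.0, 0.005]
force: [-0.4, -0.1, -0.5]
opening: 0.0711
gripper_force: 0.0
```

Request:
{"name": "carry_out", "arguments": {
  "rows": [
    [0, 0, 0, 0, 0, 0],
    [0, 0, 0, 0, 0, 0],
    [0, 0, 0, 0, 0, 0],
    [0, 0, 0, 0, 0, 0],
    [0, 0, 0, 0, 0, 0],
    [0, 0, 0, 0, 0, 0],
    [0, 0, 0, 0, 0, 0]
  ],
  "jaw": 255
}}

```text
t: 19.48
tool_pos: [0.6359, -0.2116, 0.0041]
orientation: [3.142, 0.001, -0.0]
force: [-0.9, -0.6, 0.7]
opening: 0.043
gripper_force: 20.0
```

Request:
{"name": "carry_out", "arguments": {
  "rows": [
    [0, 0, -0.02, 0, 0, 0],
    [0, 0, -0.07, 0, 0, 0],
    [-0.01, -0.03, -0.115, 0, 0, 0],
    [-0.02, -0.08, -0.136, 0, 0, 0],
    [-0.03, -0.13, -0.136, 0, 0, 0],
    [-0.041, -0.18, -0.136, 0, 0, 0],
    [-0.041, -0.2135, -0.136, 0, 0, 0],
    [-0.041, -0.2135, -0.136, 0, 0, 0],
    [-0.041, -0.2135, -0.136, 0, 0, 0],
    [-0.041, -0.2135, -0.136, 0, 0, 0]
  ]
}}

```text
t: 20.72
tool_pos: [0.5949, 0.0008, 0.1404]
orientation: [3.141, -0.001, 0.001]
force: [0.6, -0.0, -0.8]
opening: 0.0426
gripper_force: 20.0
```

```bash
python3 - <<'E'
from h import *
s=robot.read_state();print(s['tool_pos'],s['t'],s['opening'])
im=save('wrist','w7');print('holder',holder(im))
look('magnet_small_mid',s['tool_pos'][2]+.008)
cv2.imwrite('pics/w7c.png',cv2.resize(im[95:275,230:420,::-1],(760,600),interpolation=cv2.INTER_CUBIC))
E
```

```text
[0.5949415  0.00075261 0.14039065] 20.725 0.042631612033872564
holder (array([640.93905702,   2.35455672]), np.float64(43.50162988661895))
magnet_small_mid 0.83 px [325. 221.] circ [597.6   1.8] 22.2 rect [600.2   2.3] [39.1 41.6] 1.6 colour [36. 34. 35.]
```

View pics/w7c.png

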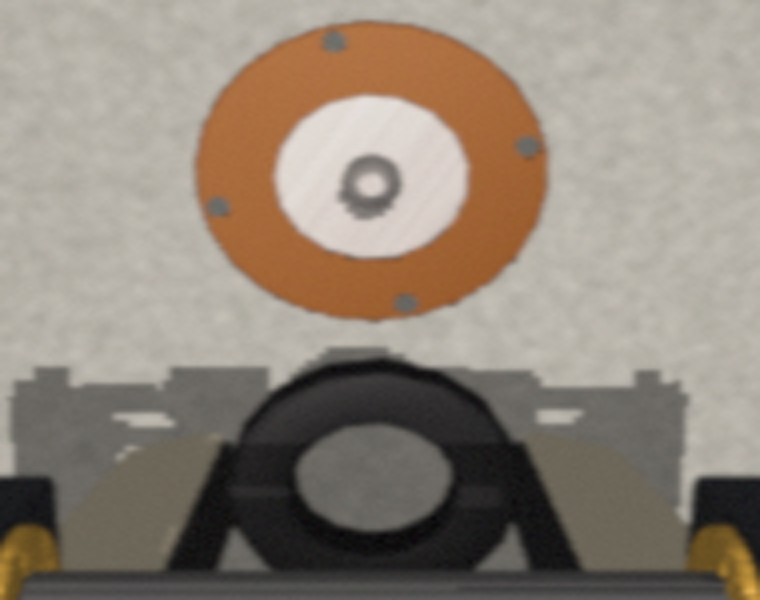

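```bash
python3 - <<'E'
from h import *
zt=robot.read_state()['tool_pos'][2]+.008
f=lambda x,y:[230+x*.25,95+y*.3]
print('pole',tool(f(371,184),.046),'far edge',tool(f(373,364),zt),'hole far',tool(f(375,423),zt),'L/R',tool(f(295,475),zt),tool(f(455,475),zt))
E
```

```text
pole [46. -1. 94.] far edge [23.6 -0.5 -8. ] hole far [13.2 -0.2 -8. ] L/R [  3.7 -11.8  -8. ] [ 3.7 11.3 -8. ]
```

Request:
{"name": "carry_out", "arguments": {
  "rows": [
    [0.0446, -0.0007, 0, 0, 0, 0],
    [0.0446, -0.0007, 0.03, 0, 0, 0],
    [0.0446, -0.0007, 0.06, 0, 0, 0],
    [0.0446, -0.0007, 0.08, 0, 0, 0],
    [0.0446, -0.0007, 0.09, 0, 0, 0],
    [0.0446, -0.0007, 0.1, 0, 0, 0],
    [0.0446, -0.0007, 0.108, 0, 0, 0],
    [0.0446, -0.0007, 0.114, 0, 0, 0],
    [0.0446, -0.0007, 0.1175, 0, 0, 0],
    [0.0446, -0.0007, 0.1175, 0, 0, 0],
    [0.0446, -0.0007, 0.1175, 0, 0, 0]
  ]
}}

```text
t: 22.25
tool_pos: [0.6396, 0.0026, 0.0229]
orientation: [3.142, 0.001, 0.001]
force: [0.8, -0.3, -0.4]
opening: 0.0425
gripper_force: 20.0
```

Request:
{"name": "carry_out", "arguments": {
  "rows": [
    [0, 0, 0, 0, 0, 0],
    [0, 0, 0, 0, 0, 0],
    [0, 0, 0, 0, 0, 0],
    [0, 0, 0, 0, 0, 0]
  ],
  "jaw": 40
}}

```text
t: 22.75
tool_pos: [0.6394, 0.0026, 0.0226]
orientation: [-3.142, -0.001, -0.0]
force: [0.3, 0.1, -0.9]
opening: 0.0767
gripper_force: 0.0
```

Request:
{"name": "carry_out", "arguments": {
  "rows": [
    [0, 0, -0.03, 0, 0, 0],
    [0, 0, -0.08, 0, 0, 0],
    [-0.02, -0.03, -0.117, 0, 0, 0],
    [-0.04, -0.08, -0.117, 0, 0, 0],
    [-0.06, -0.13, -0.117, 0, 0, 0],
    [-0.07, -0.17, -0.117, 0, 0, 0],
    [-0.075, -0.18, -0.117, 0, 0, 0],
    [-0.075, -0.18, -0.117, 0, 0, 0],
    [-0.075, -0.18, -0.117, 0, 0, 0],
    [-0.075, -0.18, -0.117, 0, 0, 0]
  ]
}}

```text
t: 24.0
tool_pos: [0.5647, 0.1814, 0.1395]
orientation: [3.141, -0.002, -0.0]
force: [-0.9, 0.3, -1.0]
opening: 0.0782
gripper_force: 0.0
```

```bash
python3 - <<'E'
from h import *
s=robot.read_state();print(s['tool_pos'],s['t'],s['opening'],s['q'])
look('plate_small_mid',.008,'w8')
look('magnet_small_mid',.030)
E
```

```text
[0.56473487 0.18136181 0.1394682 ] 24.0 0.07824544639556553 [ 2.24437148e-01  1.61375781e-01  1.60031042e+00 -1.96714300e-04
  1.37998988e+00  1.79648463e+00]
plate_small_mid 0.58 px [319. 117.] circ [631.9 186.8] 26.0 rect [631.9 186.8] [38.4 38.9] 15.6 colour [208. 199. 193.]
magnet_small_mid 0.65 px [506. 110.] circ [640.6   8.6] 24.8 rect [639.8   8.4] [42.  49.3] 0.0 colour [43. 39. 39.]
```

View pics/w8.png

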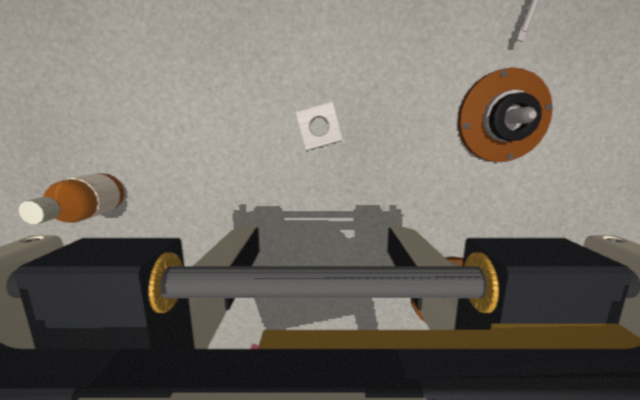

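The small plate is at (319,126), turned 15.6°. The small magnet is round its pole at (512,115). Grasping the plate.

Request:
{"name": "carry_out", "arguments": {
  "rows": [
    [0.04, -0.003, 0, 0, 0, -8],
    [0.067, -0.0055, 0.02, 0, 0, -15.6],
    [0.067, -0.0055, 0.05, 0, 0, -15.6],
    [0.067, -0.0055, 0.09, 0, 0, -15.6],
    [0.067, -0.0055, 0.12, 0, 0, -15.6],
    [0.067, -0.0055, 0.132, 0, 0, -15.6],
    [0.067, -0.0055, 0.1355, 0, 0, -15.6],
    [0.067, -0.0055, 0.1355, 0, 0, -15.6],
    [0.067, -0.0055, 0.1355, 0, 0, -15.6]
  ],
  "jaw": 90
}}

```text
t: 25.32
tool_pos: [0.6325, 0.1884, 0.0058]
orientation: [-3.112, -0.427, -0.004]
force: [0.2, -0.5, -0.6]
opening: 0.0603
gripper_force: 0.0
```

Request:
{"name": "carry_out", "arguments": {
  "rows": [
    [0, 0, 0, 0, 0, 0],
    [0, 0, 0, 0, 0, 0],
    [0, 0, 0, 0, 0, 0],
    [0, 0, 0, 0, 0, 0],
    [0, 0, 0, 0, 0, 0],
    [0, 0, 0, 0, 0, 0]
  ],
  "jaw": 255
}}

```text
t: 26.08
tool_pos: [0.6315, 0.188, 0.0044]
orientation: [3.112, 0.427, 0.001]
force: [0.3, -2.2, 3.9]
opening: 0.0374
gripper_force: 20.0
```

Request:
{"name": "carry_out", "arguments": {
  "rows": [
    [0, 0, -0.02, 0, 0, 0],
    [0, 0, -0.07, 0, 0, 0],
    [-0.012, 0.025, -0.115, 0, 0, 0],
    [-0.035, 0.07, -0.135, 0, 0, 0],
    [-0.06, 0.12, -0.135, 0, 0, 0],
    [-0.08, 0.165, -0.135, 0, 0, 0],
    [-0.086, 0.182, -0.135, 0, 0, 0],
    [-0.086, 0.182, -0.135, 0, 0, 0],
    [-0.086, 0.182, -0.135, 0, 0, 0],
    [-0.086, 0.182, -0.135, 0, 0, 0]
  ]
}}

```text
t: 27.32
tool_pos: [0.5976, -0.0087, 0.1389]
orientation: [-3.112, -0.43, 0.0]
force: [-0.2, 0.1, -1.2]
opening: 0.0373
gripper_force: 20.0
```

```bash
python3 - <<'E'
from h import *
s=robot.read_state();print(s['tool_pos'],s['t'],s['opening'])
im=save('wrist','w9');print('holder',holder(im))
look('magnet_small_mid',.03)
cv2.imwrite('pics/w9c.png',cv2.resize(im[95:275,230:420,::-1],(760,600),interpolation=cv2.INTER_CUBIC))
E
```

```text
[ 0.59757608 -0.00870705  0.13894061] 27.325 0.037257326198226796
holder (array([641.00581585,   2.33933009]), np.float64(43.48168144942537))
magnet_small_mid 0.62 px [313. 157.] circ [639.7   3.6] 21.7 rect [639.7   3.1] [42.6 42.1] 14.7 colour [64. 60. 59.]
magnet_small_mid 0.47 px [279. 311.] circ [460.3   0.7] 20.6 rect [4.603e+02 2.000e-01] [14.7 41.1] 87.3 colour [89. 58. 35.]
```

View pics/w9c.png

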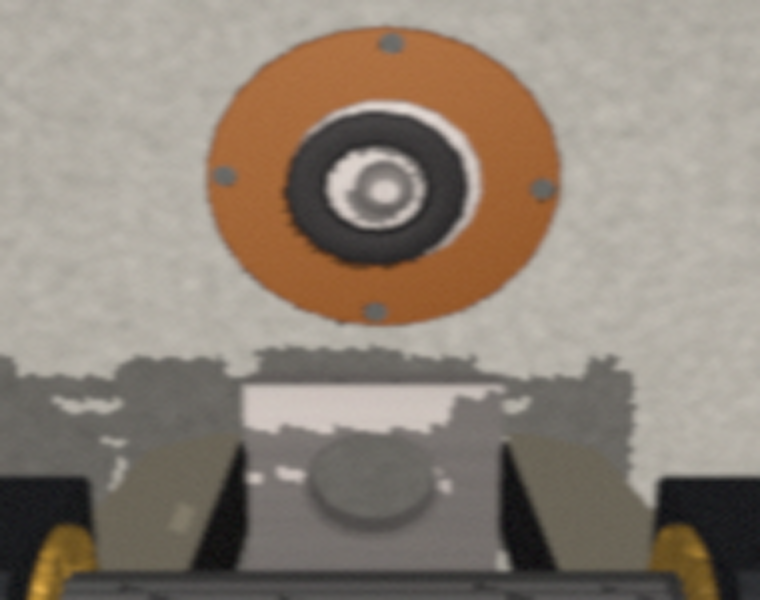

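```bash
python3 - <<'E'
from h import *
zt=robot.read_state()['tool_pos'][2]+.0037
f=lambda x,y:[230+x*.25,95+y*.3]
print('pole',tool(f(384,190),.046),'far edge',tool(f(373,383),zt),tool(f(243,388),zt),tool(f(503,388),zt),'hole far',tool(f(371,433),zt),'L/R',tool(f(307,478),zt),tool(f(435,478),zt))
E
```

```text
pole [44.8  1.7 92.9] far edge [19.3 -0.7 -3.7] [ 18.4 -19.5  -3.7] [18.4 18.2 -3.7] hole far [10.1 -1.  -3.7] L/R [  1.7 -10.5  -3.7] [ 1.7  8.5 -3.7]
```

Request:
{"name": "carry_out", "arguments": {
  "rows": [
    [0.0445, 0.002, 0, 0, 0, 0],
    [0.0445, 0.002, 0.03, 0, 0, 0],
    [0.0445, 0.002, 0.06, 0, 0, 0],
    [0.0445, 0.002, 0.077, 0, 0, 0],
    [0.0445, 0.002, 0.084, 0, 0, 0],
    [0.0445, 0.002, 0.088, 0, 0, 0],
    [0.0445, 0.002, 0.092, 0, 0, 0],
    [0.0445, 0.002, 0.094, 0, 0, 0],
    [0.0445, 0.002, 0.094, 0, 0, 0]
  ]
}}

```text
t: 28.6
tool_pos: [0.641, -0.0003, 0.0453]
orientation: [3.112, 0.427, 0.001]
force: [-0.2, 0.8, -0.6]
opening: 0.0375
gripper_force: 20.0
```

Request:
{"name": "carry_out", "arguments": {
  "rows": [
    [0, 0, 0.004, 0, 0, 0],
    [0, 0, 0.008, 0, 0, 0],
    [0, 0, 0.01, 0, 0, 0],
    [0, 0, 0.0105, 0, 0, 0],
    [0, 0, 0.0105, 0, 0, 0],
    [0, 0, 0.0105, 0, 0, 0]
  ]
}}

```text
t: 29.35
tool_pos: [0.6409, -0.0003, 0.0346]
orientation: [3.112, 0.427, 0.0]
force: [-0.0, 1.0, -0.6]
opening: 0.0372
gripper_force: 20.0
```

Request:
{"name": "carry_out", "arguments": {
  "rows": [
    [0, 0, 0, 0, 0, 0],
    [0, 0, 0, 0, 0, 0],
    [0, 0, 0, 0, 0, 0],
    [0, 0, 0, 0, 0, 0]
  ],
  "jaw": 40
}}

```text
t: 29.85
tool_pos: [0.6409, -0.0003, 0.0346]
orientation: [3.112, 0.427, 0.0]
force: [-0.7, -0.6, -0.1]
opening: 0.073
gripper_force: 0.0
```

Request:
{"name": "carry_out", "arguments": {
  "rows": [
    [0, 0, -0.03, 0, 0, 0],
    [0, 0, -0.07, 0, 0, 0],
    [-0.03, 0, -0.105, 0, 0, 0],
    [-0.06, 0, -0.105, 0, 0, 0],
    [-0.06, 0, -0.105, 0, 0, 0],
    [-0.06, 0, -0.105, 0, 0, 0],
    [-0.06, 0, -0.105, 0, 0, 0]
  ]
}}

```text
t: 30.72
tool_pos: [0.5835, -0.0162, 0.1392]
orientation: [-3.112, -0.427, 0.0]
force: [0.1, -0.2, 0.2]
opening: 0.0781
gripper_force: 0.0
```

```bash
python3 - <<'E'
from h import *
s=robot.read_state();print(s['tool_pos'],s['t'])
im=save('wrist','w10')
look('plate_small_mid',.038)
a=cv2.resize(im[80:230,240:400,::-1],(560,525),interpolation=cv2.INTER_CUBIC)
cv2.imwrite('pics/w10c.png',a)
E
```

```text
[ 0.58353433 -0.01620405  0.13916882] 30.725
```

View pics/w10c.png

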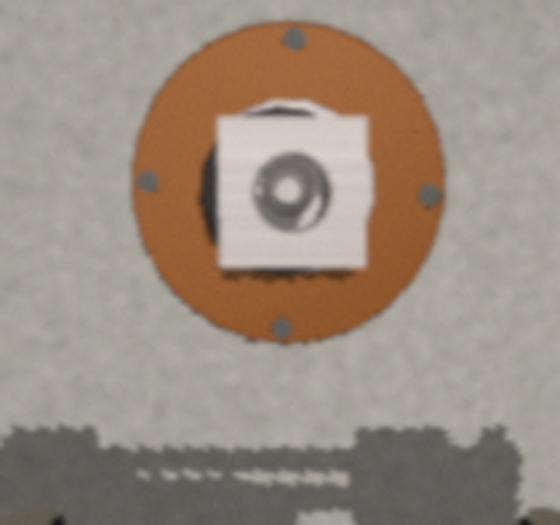

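The small plate is square round the pole at crop (290,190). One last side view to confirm both are flat.

```bash
python3 - <<'E'
from h import *
im=save('side','s1')
cv2.imwrite('pics/s1c.png',cv2.resize(im[170:280,270:400,::-1],(709,600),interpolation=cv2.INTER_CUBIC))
E
```

```text
(no output)
```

View pics/s1c.png

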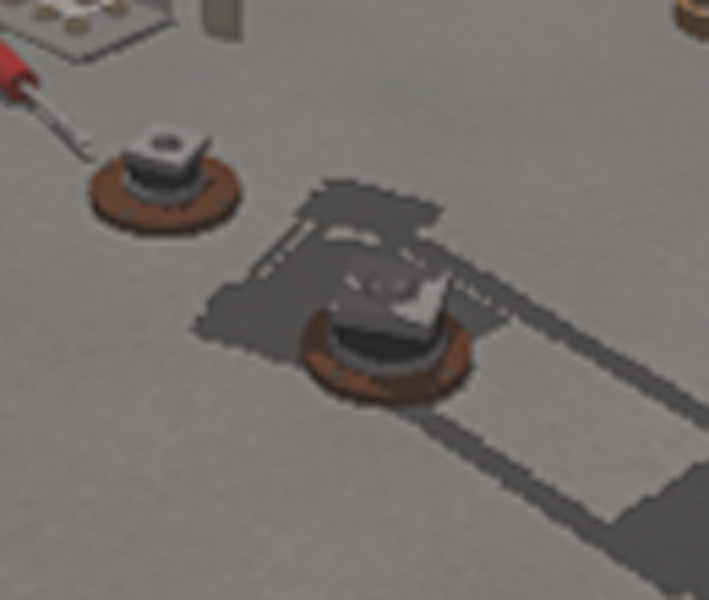

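Both stacks, at crop (165,160) and (390,310), lie flat and fully down, and the gripper is clear. Handing in.

```bash
python3 -c "
from plant import robot
print(robot.close_job())"
```

```text
the job is handed in; nothing more can be done
None
```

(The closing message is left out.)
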